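Show the viscometer ball under the bench magnifier

ROBOT

A 7-joint arm with a two-finger parallel gripper is mounted at the origin on the work surface. World frame = base frame: x ahead of the robot, y to its left, z up, the work surface at z = 0. Lengths are in m, angles in rad, forces in N, time in s.
With the tool pointing down it reaches from about 0.425 to 0.925 m from the base axis. Payload 6.8 kg.
Tool frame: the origin (TCP) lies midway between the tips of the shut fingers; the grasp point (between the pads) lies 19 mm behind it; z points along the fingers, y is the line along which they close (so a half turn about z gives the same grasp; the last joint's range is limited). The gripper opens to 85 mm and grips with 20 to 120 N. Pads are 22 mm wide; open, the fingers measure 114 mm over their backs; the gripper's body (76 mm by 85 mm) begins 54 mm behind the grasp point. The pads swing forward as they close: fully open they stand 13 mm farther back than shut.
Start: joints at [1.011, 0.477, 0.022, 1.555, -0.011, 1.109, -0.083], TCP at [0.295, -0.607, 0.231] pointing down, gripper open.
Joint ranges: [-2.96, 2.96], [-0.34, 2.1], [-1.41, 1.46], [0.24, 2.44], [-1.37, 4.51], [0.17, 1.92], [-2.96, 2.96]. Speed limits (rad/s): [2.39, 2.39, 3.14, 3.14, 3.14, 3.14, 3.14].

INTERFACE

Orientations are given as a unit quaternion [w, x, y, z].
In Python, from station import readout, imaging, hand_in gives the robot as it stands.
- The arm moves only by the tool drive_tool, never from a script. Its argument "series" is a list of rows, each a list of 5 numbers: the shift along the tool's x, y, z in cm, then the turn about the tool's z in degrees, then the closure, from -1 (fully open) to 1 (shut). A call has 1 to 8 rows; each row shifts and turns the commanded pose from where the row before left it, along the tool's axes as they then stand; what a row does not reach is not made up. A row lasts 1/10 s, in which the tool goes at most 50 mm and 8.59 degrees, less where a joint would pass 70% of its speed; a pose out of reach is approached as far as the arm can. A call with a gripper value outside its range is refused whole. The fingers move at their own pace and stop on an object; "squeeze" is the grip in N (left out, the last holds). Time passes only in rows, so rows that do not move let the fingers close. It gives the time, the measured TCP pose, the force, the opening and the grip force at its end, in the units of the state.
- readout.get_obs(): the state, without advancing time (a new reading comes with each control period).
- imaging.read_camera(name): name is "side" or "top"; returns the picture (480x640x3 uint8, red, green, blue); there is no depth.
- imaging.camera_model(name): a dict with "vfov" (degrees; the focal length in pixels is half the picture's height over the tangent of half this angle, whatever the lens; pixels are square), "cx", "cy" (the principal point, pixels), "distortion" ([k1, k2, p1, p2, k3] as OpenCV has them; the pictures are not rectified), "xyz" and "orientation" of the camera in the world. Camera axes: x right, y down, z forward; pixel columns grow to the right and rows downward; lengths in m; the calibration is good to about 2 mm. A picture is of the moment at which its call begins. camera_model takes no time and is no camera call.
- hand_in(): hands the job in; it is judged then, once.
Trained networks look in the newest picture that a camera, given by its name, has taken for a name from the list of things; names that differ only in an ending like _2 or _b are one class to them, and where a whole thing is asked for, a point or a joint stands for the part that bears it (a point fixed in the world has none). Each returns a list of dicts, best first, with "conf" (0 to 1); they miss things now and then, are a little off and sometimes report something else, mostly with a low value. They report only what shows in the picture. A call takes as long as a camera call. They do not tell look-alikes from the thing itself.
- imaging.cut_out(thing, camera): "mask" (480x640 bool, what is visible of it) and "centre" ([column, row] in pixels, amid what is visible of it).
The state is a dict: "t": time; "q": joint angles; "joint_vel": joint speeds; "joint_torque": joint torques, N m; "eef_pos": TCP position; "tool_rot": TCP orientation; "contact_force": force on the tool from outside, world axes, zero at the start; "torque": the same for the moment, N m; "gripper_width": opening from 0.0 (shut) to 1.0 (fully open); "grasp_force": force on a finger pad.
Only numpy, scipy, OpenCV 4.12 (cv2) and the standard library are available. Lean on these libraries where they do the work, as an engineer would, in place of code of your own. Each camera call takes 0.05 s, during which the arm holds its last target. There are 200 camera calls.

TASK

I want to check the steel viscometer ball for scratches from my stool across the bench: swivel the bench magnifier square with its foot and lean it back to 35 degrees, then lift the porcelain dish and hold it level on the robot's side of the lens, the ball in the middle of my view about 13 cm behind the glass, with the handle pointing straight away from the lens, and let me look for a second or two. Then, keeping the ball in view, turn the dish a quarter turn either way until the handle lies parallel to the lens, and finish still holding it there, level and steady. Don't touch the ball or let it roll away from the middle of the dish, and leave everything else on the bench where it is.

Things in the scene. Friction and masses are not known exactly. Their poses are not given: they have to be found in the camera images.
- magnifier: fixed bench magnifier on a grey foot 130 (x) by 150 mm (y), 18 mm thick. Origin: centre of the foot's underside, on the axis of its steel post, about which it swivels; x points across the bench, away from the robot, towards the viewer (within 0.2 rad), z up. The post carries a swivelling U fork (192 mm wide over its knobs, lowest part 100 mm up) in which the lens ring leans
- swivel (a joint): turn of the fork and lens about the vertical post, rad, anticlockwise from above positive; 0 = lens square with the foot (lens axis over the foot's x). Range -1.35 to 1.35. Stiff: stays where it is left, turns with about 0.15 N m
- lean (a joint): lean of the lens ring about the horizontal pivots through the lens centre, rad; 0 = upright, positive = its top goes towards the robot's side (so that the viewer looks down through it). 35 degrees = 0.61. Range -0.3 to 1.2. Stiff: stays where it is left, turns with about 0.3 N m (3.5 N at the grip bar)
- lens (a point): centre of the round lens, always 185 mm above the bench on the post's axis. x: lens axis towards the viewer (horizontal when upright, rising by the lean angle when leant back), y: along the pivots (always horizontal), z: up the ring towards the grip bar. Black ring 124 mm across, 12 mm thick; clear glass 105 mm across
- bar (a point): middle of the black grip bar on top of the lens ring, 92 mm from the lens centre along the ring's z (axes as lens). A round bar 12 mm thick and 56 mm long along y, on two short stalks 44 mm apart, with 24 mm free below it. Pinch it across (along x) from above to swivel and lean the lens; it turns between the fingers as the lens leans; open the fingers only a little to let go, or they push the lens
- dish: loose white porcelain dish with a straight handle, 120 to 190 g. Origin: centre of its underside; x points opposite to the handle, z up. Round, 87 mm across, rim 24 mm high; floor flat for 10 mm in the middle, rising at 6 degrees to 50 mm across, then at 20 degrees: the ball rolls off if it tilts over 6 degrees or is jerked. The handle runs along -x to 120 mm from the centre
- handle (a point): grip point of the dish's handle, 92 mm from the dish's centre and 26 mm above its underside (same axes as the dish). The handle is a straight bar 12 mm wide (dish's y) and 14 mm high (19 to 33 mm above the underside)
- dish_mid (a point): middle of the dish's inner floor, 16 mm above its underside
- ball: loose polished steel ball, 16 mm across, 16.5 g; this origin lies on its skin and turns with it: use ball_center
- ball_center (a point): centre of the steel ball, 24 mm above the dish's underside when it rests in the middle
- mortar: bystander: white porcelain mortar, rim 92 mm across and 50 mm high, with its pestle leaning in it, standing on the other side of the magnifier from the dish; origin at the centre of its underside
- amber_bottle: bystander: brown glass bottle, 58 mm across, 125 mm high, to the left beyond the dish area; origin at the centre of its underside
- small_bottle: bystander: brown glass bottle, 42 mm across, 85 mm high, to the right; origin at the centre of its underside
- vial: bystander: small brown vial with a violet cap, 26 mm across, 50 mm high, on the open middle of the bench; origin at the centre of its underside
- ointment: bystander: white ointment jar, 50 mm across, 38 mm high, on the open middle of the bench; origin at the centre of its underside
- carton: bystander: white carton with a violet band, 55 x 100 x 40 mm, to the right beyond the dish area; origin at the centre of its underside
- spatula: bystander: steel spatula with a dark wooden handle, 170 mm long, lying to the far left; origin at the centre of its underside
There are look-alikes about, which are no part of the job. Of the things that look like the dish, the middle-sized one is meant.

How it is judged:
On the way, in this order (a step that is already met when the one before it is completed fails the run):
1. the magnifier is set: swivel square with its foot (within 0.12 rad) and lean 35 degrees (0.61 within 0.10 rad) (value of joint swivel between -0.12 and 0.12 rad and value of joint lean between 0.51 and 0.71 rad), for 0.3 s.
2. first look: dish held level and still, ball within 25 mm of the lens axis, 90 to 170 mm behind the glass, handle straight away from the lens (within 15 degrees), lens as set, for 1 s (all of step 1 and x of ball_center in the frame of lens between -0.17 and -0.09 m and y of ball_center in the frame of lens between -0.025 and 0.025 m and z of ball_center in the frame of lens between -0.025 and 0.025 m and contact force between dish and the fingers above 1 N and height (world z) of dish above 0.045 m and angle between dish's own z axis and vertical below 0.1 rad and horizontal distance between ball_center and dish_mid below 0.012 m and linear speed of dish below 0.02 m/s and angle between the x axis of dish and the y axis of lens, either way round above 1.309 rad and x of handle in the frame of lens below -0.13 m), for 1 s.
3. half-way through the turn (handle 30 to 60 degrees from the lens's width) the dish is still held, with the ball within 35 mm of the lens axis (x of ball_center in the frame of lens between -0.17 and -0.09 m and y of ball_center in the frame of lens between -0.035 and 0.035 m and z of ball_center in the frame of lens between -0.035 and 0.035 m and contact force between dish and the fingers above 1 N and height (world z) of dish above 0.045 m and angle between the x axis of dish and the y axis of lens, either way round between 0.52 and 1.05 rad), for 0.1 s.
4. second look: a quarter turn on, handle parallel to the lens within 10 degrees, ball again in the middle of the view (all of step 1 and x of ball_center in the frame of lens between -0.17 and -0.09 m and y of ball_center in the frame of lens between -0.025 and 0.025 m and z of ball_center in the frame of lens between -0.025 and 0.025 m and contact force between dish and the fingers above 1 N and height (world z) of dish above 0.045 m and angle between dish's own z axis and vertical below 0.1 rad and horizontal distance between ball_center and dish_mid below 0.012 m and linear speed of dish below 0.02 m/s and angle between the x axis of dish and the y axis of lens, either way round below 0.175 rad), for 0.3 s.
At the end, for the whole second after the job is handed in: Magnifier still set (swivel 0 +-0.12, lean 0.61 +-0.10 rad); dish held, underside over 45 mm up, level within 0.10 rad, still, handle parallel to the lens within 10 degrees; ball within 12 mm of the dish's middle, 25 mm of the lens axis both ways, 90 to 170 mm behind the glass (all of step 4); the arm keeps its last pose, push and grip.
It fails at once if the ball rolls more than 24 mm away from the middle of the dish (distance between ball_center and dish_mid above 0.0255 m).
It fails at once if the ball is touched by the fingers (contact force between ball and the fingers above 0.3 N).
It fails at once if the dish tips by more than 14 degrees (angle between dish's own z axis and vertical above 0.25 rad).
It fails at once if a bystander is moved by more than 30 mm (distance of any of mortar, amber_bottle, small_bottle, vial, ointment, carton, spatula from where it was at the start of the episode above 0.03 m).
It also fails if it takes over 72 s, if anything falls off the work surface, if the arm or the gripper's body presses on something with over 40 N, if the wrist force passes 120 N, or if a joint passes its speed limit or range.

## Working session

There is one attempt and no reset: what is moved stays moved. The work goes in short steps, Python scripts to look and compute and a tool call to move; the robot and the scene stay as the last step left them, time stands still between calls to the robot, and variables do not carry over. Pictures are saved under pics/ and viewed, at most 10 in all, crops included, and the job is handed in when it is done.

Besides the shell and the picture viewer there is one more tool, called by a JSON object that holds its "fn" and its "kwargs", one argument or row to a line. drive_tool: Moves the arm, as the interface text tells. Its arguments: {"type":"object","properties":{"series":{"type":"array"},"squeeze":{"type":"number"}},"required":["series"]}

```bash
ls; mkdir -p pics; python3 - <<'E'
from station import readout, imaging
import cv2, numpy as np
for c in ("side","top"):
    im=imaging.read_camera(c); cv2.imwrite(f"pics/{c}0.png",im[:,:,::-1])
    print(c,imaging.camera_model(c))
    for n in ("dish","handle","ball","magnifier","bar","lens"):
        try: print(n,[(round(d['conf'],2),np.round(d['centre']),int(d['mask'].sum())) for d in imaging.cut_out(n,c)])
        except Exception as e: print(n,e)
print(readout.get_obs())
E
```

```text
pics
side {'vfov': 42.020046728625516, 'cx': 331.0280044064365, 'cy': 229.95221950366442, 'distortion': array([-0.0371458,  0.       ,  0.       ,  0.       ,  0.       ]), 'xyz': array([ 0.33638461, -1.23928518,  1.12551632]), 'orientation': array([-0.44571451,  0.893121  , -0.05852538,  0.01575549])}
dish [(0.97, array([354., 230.]), 626), (0.57, array([243., 210.]), 84)]
handle [(0.78, array([348., 229.]), 454), (0.75, array([421., 266.]), 4788), (0.53, array([309., 207.]), 241), (0.47, array([242., 208.]), 103)]
ball [(0.62, array([413., 198.]), 599)]
magnifier [(0.81, array([422., 268.]), 4894), (0.69, array([425., 244.]), 2263)]
bar [(0.83, array([422., 244.]), 1705)]
lens [(0.95, array([430., 239.]), 1699), (0.4, array([354., 190.]), 385)]
top {'vfov': 48.04003846029797, 'cx': 313.5338116628313, 'cy': 238.41477127319166, 'distortion': array([-0.03745374,  0.        ,  0.        ,  0.        ,  0.        ]), 'xyz': array([0.22852122, 0.01311913, 1.37497277]), 'orientation': array([-0.07318499,  0.71061214, -0.69624177,  0.07015518])}
dish [(0.67, array([179., 364.]), 2160), (0.
[... 326 characters left out ...]
': array([ 1.01085115,  0.47696497,  0.02241657,  1.55537455, -0.01148308,
        1.10930296, -0.08308459]), 'joint_vel': array([-0.0003451 , -0.00087141,  0.0018189 , -0.00088479, -0.00029672,
       -0.00106151, -0.00069537]), 'joint_torque': array([-1.89947514e-04, -5.96159470e+01,  1.60616711e+00, -2.81496906e+01,
        1.24746450e-02,  1.35981798e-03,  3.79485346e-05]), 'eef_pos': array([ 0.29473033, -0.60729086,  0.23134251]), 'tool_rot': array([3.88719749e-05, 9.74589271e-01, 2.23999443e-01, 8.07750369e-06]), 'contact_force': array([-0.21604931, -0.52960291,  0.79027932]), 'torque': array([0.05713127, 0.02232241, 0.050265  ]), 'grasp_force': 0.0, 'gripper_width': 0.995808483469622}
```

View pics/side0.png

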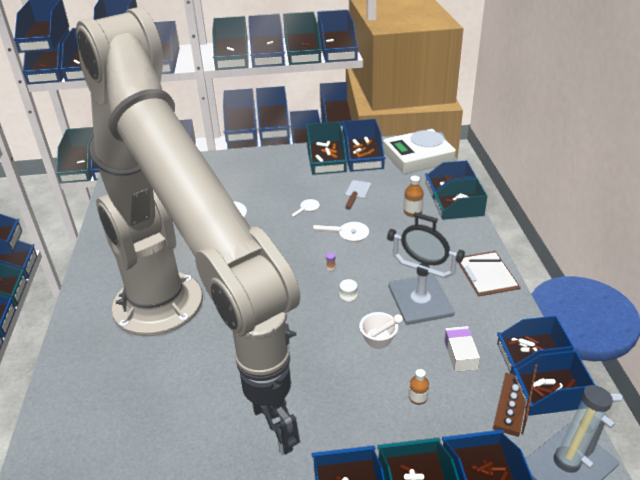

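View pics/top0.png

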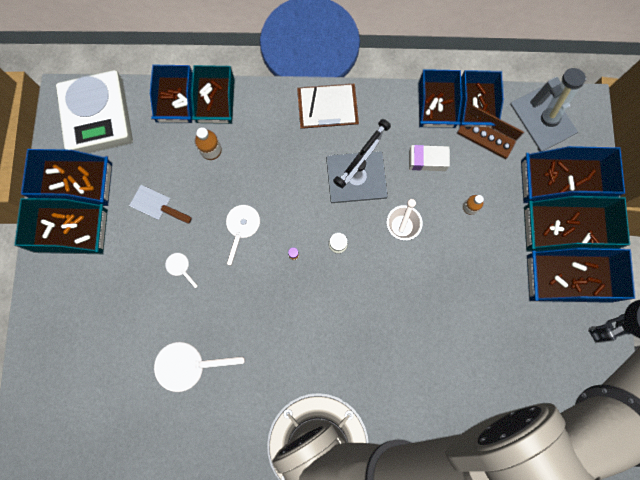

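The top view shows the wanted (middle-sized) dish at about (243,221), its handle end at (230,263) and the ball in its middle. The magnifier foot is centred near (357,177), with the fork knobs at about (341,184) and (386,126). I'll zoom in on both.

```bash
cat > h.py <<'E'
import numpy as np, cv2
from scipy.spatial.transform import Rotation as R
from station import imaging
def cam(c):
    m=imaging.camera_model(c); f=240/np.tan(np.radians(m['vfov']/2))
    K=np.array([[f,0,m['cx']],[0,f,m['cy']],[0,0,1]]); q=m['orientation']
    return K,np.array(m['distortion']),np.array(m['xyz']),R.from_quat([q[1],q[2],q[3],q[0]]).as_matrix()
def at_z(c,px,z):
    K,d,p,r=cam(c); px=np.array(px,float).reshape(-1,1,2)
    n=cv2.undistortPoints(px,K,d)[:,0]; v=np.c_[n,np.ones(len(n))]@r.T
    return p+v*((z-p[2])/v[:,2])[:,None]
def proj(c,X):
    K,d,p,r=cam(c); X=(np.atleast_2d(X)-p)@r
    return cv2.projectPoints(X,np.zeros(3),np.zeros(3),K,d)[0][:,0]
def crop(im,x,y,w,h,s): return cv2.resize(im[y:y+h,x:x+w],None,fx=s,fy=s,interpolation=cv2.INTER_CUBIC)
E
python3 - <<'E'
from h import *
t=cv2.imread('pics/top0.png'); s=cv2.imread('pics/side0.png')
a=crop(t,320,110,80,100,5); b=crop(s,380,205,100,125,4); d=crop(t,205,195,80,80,5)[:, :400]
cv2.imwrite('pics/z1.png',np.hstack([a,b]))
print(at_z('top',[[243,221]],.02),at_z('top',[[230,264]],.03), at_z('top',[[357,177]],.018))
print('knobs',at_z('top',[[341,184],[386,126]],.185))
# dish by white threshold
g=t.min(2); m=np.zeros_like(g); m[195:275,205:275]=(g[195:275,205:275]>185)
n,l,st,ce=cv2.connectedComponentsWithStats(m); i=1+st[1:,4].argmax(); M=(l==i).astype(np.uint8)
o=cv2.morphologyEx(M,cv2.MORPH_OPEN,np.ones((13,13),np.uint8)); c=cv2.minEnclosingCircle(cv2.findContours(o,0,2)[0][0]); print(c)
h=((M-o)>0); h=cv2.morphologyEx(h.astype(np.uint8),cv2.MORPH_OPEN,np.ones((2,2))); ys,xs=np.nonzero(h); k=ys>c[0][1]+15
print(at_z('top',[c[0]],.024)); p=at_z('top',np.c_[xs[k],ys[k]],.033); print(p.mean(0),p[p[:,0].argmin()])
vx,vy,x0,y0=cv2.fitLine(p[:,:2].astype(np.float32),cv2.DIST_L2,0,.01,.01).ravel(); print('handle dir',vx,vy,np.degrees(np.arctan2(vy,vx)),x0,y0)
for n,z in [("mortar",.05),("amber_bottle",.1),("small_bottle",.07),("vial",.05),("ointment",.038),("carton",.04)]:
    r=imaging.cut_out(n,'top'); print(n,[(round(q['conf'],2),np.round(at_z('top',[q['centre']],z)[0],3)) for q in r])
E
```

```text
[[0.5497653 0.205361  0.02     ]] [[0.43507764 0.23160854 0.03      ]] [[ 0.67541159 -0.08925991  0.018     ]]
knobs [[ 0.60277064 -0.03984631  0.185     ]
 [ 0.74800344 -0.14475321  0.185     ]]
((242.0737762451172, 220.6639404296875), 16.888946533203125)
[[0.54966058 0.20723001 0.024     ]]
[0.4675705  0.22253973 0.033     ] [0.43196311 0.23604395 0.033     ]
handle dir 0.9525081 -0.30451325 -17.728882 0.4675705 0.22253972
mortar [(0.9, array([ 0.552, -0.215,  0.05 ]))]
amber_bottle [(0.9, array([0.727, 0.294, 0.1  ]))]
small_bottle [(0.53, array([ 0.593, -0.392,  0.07 ]))]
vial [(0.56, array([0.457, 0.078, 0.05 ]))]
ointment [(0.74, array([ 0.491, -0.04 ,  0.038])), (0.61, array([ 0.718, -0.268,  0.038]))]
carton [(0.62, array([ 0.551, -0.213,  0.04 ]))]
```

View pics/z1.png

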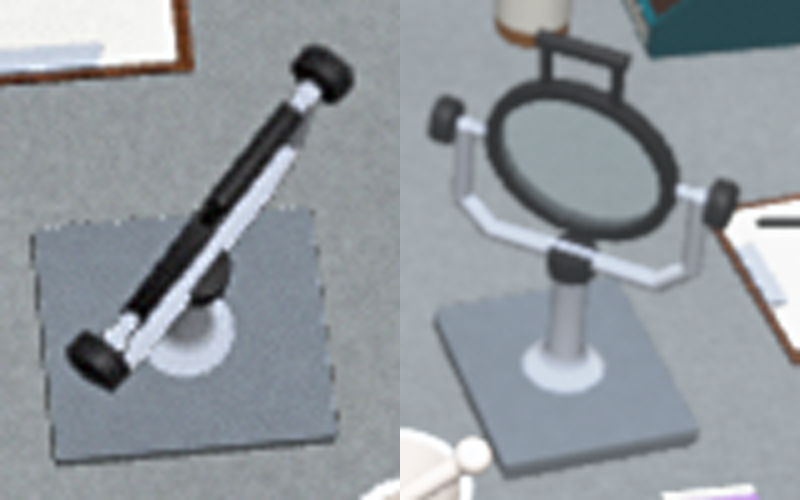

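The zoom gives the foot's top corners at crop pixels (32,235), (305,207), (338,437) and (55,463). The knobs are at (99,362) and (323,74) in the top crop and (445,120) and (720,202) in the side crop. The grip bar ends are at (541,40) and (627,62). Next I'll fit the magnifier model to these points.

```bash
cat > mag.py <<'E'
from h import *
from scipy.optimize import least_squares
def model(p):
    x,y,f,s,l=p; Rf=R.from_euler('z',f).as_matrix(); Rl=(R.from_euler('z',f+s)*R.from_euler('y',-l)).as_matrix()
    o=np.array([x,y,0]); L=o+[0,0,.185]
    foot=np.array([[.065,.075,.018],[.065,-.075,.018],[-.065,-.075,.018],[-.065,.075,.018]])@Rf.T+o
    kn=np.array([[0,.088,0],[0,-.088,0]])@Rl.T+L
    bar=np.array([[0,.028,.092],[0,-.028,.092]])@Rl.T+L
    return foot,kn,bar,L,Rl
E
python3 - <<'E'
from mag import *
T=lambda a:np.array(a)/5+[320,110]; S=lambda a:(np.array(a)-[400,0])/4+[380,205]
ft=T([[32,235],[305,207],[338,437],[55,463]]); kt=T([[99,362],[323,74]]); fs=S([[437,320],[505,472],[697,437]])
ks=S([[445,120],[720,202]]); bs=S([[541,40],[627,62]])
def res(p):
    f,k,b,_,_=model(p)
    return np.r_[proj('top',f)-ft,proj('top',k)-kt,proj('side',k)-ks,proj('side',b)-bs].ravel()
best=None
for s in (-.9,.9):
  for flip in (0,1):
    kt_,ks_,bs_=kt.copy(),ks.copy(),bs.copy()
    r=least_squares(res,[.67,-.09,0,s,0]); print(s,r.cost,np.round(r.x,4)); 
    if best is None or r.cost<best.cost: best=r
p=best.x; print(np.round(res(p).reshape(-1,2),1).tolist())
f,k,b,L,Rl=model(p); print('bar',b.mean(0),b,'L',L)
np.save('mag.npy',p)
E
```

```text
-0.9 7.118048972732068 [ 0.6783 -0.0896  0.121   0.8308  0.1622]
-0.9 7.118048972732068 [ 0.6783 -0.0896  0.121   0.8308  0.1622]
0.9 7.118048972729333 [ 0.6783 -0.0896  0.121   0.8308  0.1622]
0.9 7.118048972729333 [ 0.6783 -0.0896  0.121   0.8308  0.1622]
[[-0.1, -1.6], [1.2, -1.3], [0.9, -0.6], [0.5, -0.2], [0.7, -0.0], [-0.3, 0.4], [-0.1, -0.7], [-0.6, -0.8], [-1.8, -1.2], [-0.6, -0.3]]
bar [ 0.66971245 -0.10170032  0.27579305] [[ 0.64690809 -0.08545344  0.27579305]
 [ 0.69251681 -0.1179472   0.27579305]] L [ 0.67833105 -0.08960313  0.185     ]
```

```bash
cat > plan.py <<'E'
from mag import *
from station import readout
def state():
    o=readout.get_obs(); q=o['tool_rot']; M=R.from_quat([q[1],q[2],q[3],q[0]]).as_matrix()
    return o,np.array(o['eef_pos']),np.degrees(np.arctan2(M[1,1],M[0,1])),M
def rows(pts,yaws,grip,p,y):
    """waypoints (world xyz, tool-y yaw deg) -> rounded tool rows, tool straight down"""
    out=[]
    for P,Y in zip(pts,yaws):
        a=np.radians(y); ty=np.array([np.cos(a),np.sin(a),0]); tx=np.array([-ty[1],ty[0],0]); d=np.array(P)-p
        r=[round(100*d@tx,2),round(100*d@ty,2),round(-100*d[2],2),round(-(Y-y),1),grip]; out.append(r)
        p=p+tx*r[0]/100+ty*r[1]/100-np.array([0,0,r[2]/100]); y-=r[3]
    for i in range(0,len(out),8): print(str(out[i:i+8]).replace(' ',''))
    print('end',np.round(p,4),round(y,1))
    return p,y
def s(n): u=np.arange(1,n+1)/n; return u*u*(3-2*u)
def go(P,Y,n,grip,prof=s,p=None,y=None):
    if p is None: _,p,y,_=state()
    u=prof(n); P=np.array(P); return rows([p+(P-p)*k for k in u],[y+(Y-y)*k for k in u],grip,p,y)
lin=lambda n: np.arange(1,n+1)/n
E
python3 - <<'E'
from plan import *
_,p,y,M=state(); print(p,y,M.round(3).tolist())
m=np.load('mag.npy'); bar=model(m)[2].mean(0); Y=np.degrees(m[2]+m[3]); print(bar,Y)
go([*bar[:2],.34],Y,18,-1)
E
```

```text
[ 0.29472193 -0.60725426  0.23132707] -64.11418950641712 [[0.9, 0.437, 0.0], [0.437, -0.9, 0.0], [0.0, 0.0, -1.0]]
[ 0.66971245 -0.10170032  0.27579305] 54.53217017320088
[[np.float64(0.5),np.float64(-0.26),np.float64(-0.1),np.float64(-1.1),-1],[np.float64(1.43),np.float64(-0.71),np.float64(-0.27),np.float64(-3.0),-1],[np.float64(2.3),np.float64(-1.0),np.float64(-0.43),np.float64(-4.7),-1],[np.float64(3.1),np.float64(-1.05),np.float64(-0.57),np.float64(-6.2),-1],[np.float64(3.84),np.float64(-0.86),np.float64(-0.68),np.float64(-7.4),-1],[np.float64(4.43),np.float64(-0.4),np.float64(-0.77),np.float64(-8.4),-1],[np.float64(4.82),np.float64(0.28),np.float64(-0.83),np.float64(-9.1),-1],[np.float64(4.98),np.float64(1.09),np.float64(-0.88),np.float64(-9.6),-1]]
[[np.float64(4.84),np.float64(1.95),np.float64(-0.9),np.float64(-9.8),-1],[np.float64(4.45),np.float64(2.75),np.float64(-0.91),np.float64(-9.9),-1],[np.float64(3.8),np.float64(3.39),np.float64(-0.88),np.float64(-9.6),-1],[np.float64(3.03),np.float64(3.77),np.float64(-0.83),np.float64(-9.1),-1],[np.float64(2.2),np.float64(3.86),np.float64(-0.77),np.float64(-8.4),-1],[np.float64(1.42),np.float64(3.66),np.float64(-0.68),np.float64(-7.4),-1],[np.float64(0.79),np.float64(3.19),np.float64(-0.56),np.float64(-6.2),-1],[np.float64(0.33),np.float64(2.48),np.float64(-0.43),np.float64(-4.7),-1]]
[[np.float64(0.08),np.float64(1.6),np.float64(-0.28),np.float64(-3.0),-1],[np.float64(0.0),np.float64(0.56),np.float64(-0.1),np.float64(-1.0),-1]]
end [ 0.6698 -0.1017  0.34  ] 54.5
```

{"fn": "drive_tool", "kwargs": {
  "series": [
    [3.5,-1.82,-0.7,0,-1],
    [3.5,-1.82,-0.7,0,-1],
    [3.5,-1.82,-0.7,0,-1],
    [3.5,-1.82,-0.7,0,-1],
    [3.5,-1.82,-0.7,0,-1],
    [3.5,-1.82,-0.7,0,-1],
    [3.5,-1.82,-0.7,0,-1],
    [3.5,-1.82,-0.7,0,-1]
  ]
}}

```text
t: 1.8
eef_pos: [0.4838, -0.3527, 0.2878]
tool_rot: [0.0, 0.975, 0.224, 0.0]
contact_force: [0.8, 0.7, -0.8]
gripper_width: 1.005
grasp_force: 0.0
```

{"fn": "drive_tool", "kwargs": {
  "series": [
    [3.5,-1.82,-0.7,0,-1],
    [3.5,-1.82,-0.7,0,-1],
    [3.5,-1.82,-0.7,0,-1],
    [3.5,-1.82,-0.7,0,-1],
    [3.5,-1.82,-0.7,0,-1],
    [3.5,-1.82,-0.7,0,-1],
    [3.5,-1.82,-0.7,0,-1],
    [3.5,-1.82,-0.7,0,-1]
  ]
}}

```text
t: 2.6
eef_pos: [0.6721, -0.0996, 0.3437]
tool_rot: [0.0, 0.975, 0.224, 0.0]
contact_force: [1.2, -0.7, -0.1]
gripper_width: 0.999
grasp_force: 0.0
```

{"fn": "drive_tool", "kwargs": {
  "series": [
    [0,0,0,-8.5,-0.3],
    [0,0,0,-8.5,-0.3],
    [0,0,0,-8.5,-0.3],
    [0,0,0,-8.5,-0.3],
    [0,0,0,-8.5,-0.3],
    [0,0,0,-8.5,-0.3],
    [0,0,0,-8.5,-0.3],
    [0,0,0,-8.5,-0.3]
  ]
}}

```text
t: 3.4
eef_pos: [0.6713, -0.101, 0.3433]
tool_rot: [0.0, 0.681, 0.733, -0.0]
contact_force: [0.3, 0.1, -0.9]
gripper_width: 0.652
grasp_force: 0.0
```

{"fn": "drive_tool", "kwargs": {
  "series": [
    [0,0,0,-8.5,-0.3],
    [0,0,0,-8.5,-0.3],
    [0,0,0,-8.5,-0.3],
    [0,0,0,-8.5,-0.3],
    [0,0,0,-8.5,-0.3],
    [0,0,0,-8,-0.3]
  ]
}}

```text
t: 4.0
eef_pos: [0.6714, -0.101, 0.3433]
tool_rot: [0.0, 0.303, 0.953, -0.0]
contact_force: [0.3, 0.1, 0.1]
gripper_width: 0.651
grasp_force: 0.0
```

```bash
sed -i "s/round(100\*d@tx,2),round(100\*d@ty,2),round(-100\*d\[2\],2),round(-(Y-y),1)/*[float(round(v,k)) for v,k in ((100*d@tx,2),(100*d@ty,2),(-100*d[2],2),(-(Y-y),1))]/" plan.py
python3 - <<'E'
from plan import *
o,p,y,M=state(); print(o['t'],p,y,o['gripper_width'])
m=np.load('mag.npy'); bar=model(m)[2].mean(0); Y=np.degrees(m[2]+m[3])
go([*bar[:2],bar[2]-.014],Y,5,-.3,lin)
a=imaging.read_camera('side'); b=imaging.read_camera('top'); cv2.imwrite('pics/z2.png',np.hstack([crop(b,330,110,100,125,4),crop(a,380,165,100,125,4)])[:,:,::-1])
print(proj('side',bar),proj('top',bar))
E
```

```text
4.0 [ 0.67135983 -0.10101003  0.343312  ] 54.71323018262711 0.650982497568057
[[0.02,-0.03,1.63,0.0,-0.3],[0.02,-0.03,1.63,0.1,-0.3],[0.02,-0.03,1.63,0.0,-0.3],[0.02,-0.03,1.63,0.0,-0.3],[0.01,-0.03,1.63,0.1,-0.3]]
end [ 0.6698 -0.1017  0.2618] 54.5
[[424.72009198 217.0105941 ]] [[371.84471963 142.37841266]]
```

View pics/z2.png

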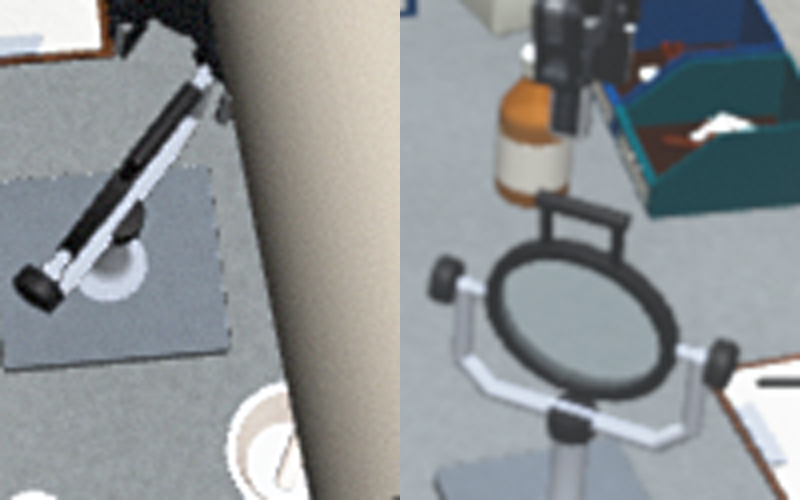

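The fingers stand over the bar in both views: bar at about (585,207) and fingertips at about (570,130) in the side crop. I'll go down and pinch.

{"fn": "drive_tool", "kwargs": {
  "series": [
    [0,0,1.6,0,-0.3],
    [0,0,1.6,0,-0.3],
    [0,-0.1,1.6,0,-0.3],
    [0,-0.1,1.6,0,-0.3],
    [0,0,1.7,0,-0.3],
    [0,0,0,0,0.3],
    [0,0,0,0,0.6]
  ],
  "squeeze": 30
}}

```text
t: 4.8
eef_pos: [0.6701, -0.1025, 0.2619]
tool_rot: [-0.0, 0.306, 0.952, -0.0]
contact_force: [0.5, 0.3, 0.3]
gripper_width: 0.317
grasp_force: 0.0
```

{"fn": "drive_tool", "kwargs": {
  "series": [
    [0,0,0,0,1],
    [0,0,0,0,1],
    [0,0,0,0,1],
    [0,0,0,0,1]
  ],
  "squeeze": 40
}}

```text
t: 5.2
eef_pos: [0.671, -0.1019, 0.2632]
tool_rot: [0.001, 0.306, 0.952, 0.001]
contact_force: [1.7, 1.6, 0.9]
gripper_width: 0.12
grasp_force: 39.1
```

```bash
python3 - <<'E'
from plan import *
o,p,y,M=state(); print(o['t'],p,y,o['gripper_width'],o['contact_force'],o['grasp_force'])
m=np.load('mag.npy'); x,yy=m[0],m[1]; Y0=np.degrees(m[2])
# bar pose stays; arc about post
v=p[:2]-m[:2]; print('bar rel in lens frame',R.from_euler('z',-m[2]-m[3]).apply([*v,0]))
b=model([*m[:4],.15])
n=12
def arm(yaw,r,z): a=np.radians(yaw); return np.array([x-r*np.cos(a),yy-r*np.sin(a),z])
r=-R.from_euler('z',-np.radians(y)).apply([*v,0])[0]; zo=p[2]-(.185+.092*np.cos(np.arcsin(r/.092))); print('r',r,'lean',np.arcsin(r/.092),'zoff',zo)
ys=y+(Y0-y)*lin(n)
p1,y1=rows([arm(a,r,p[2]) for a in ys],ys,1,p,y)
l0=np.arcsin(r/.092); ls=l0+(.61-l0)*lin(8)
rows([arm(Y0,.092*np.sin(l),.185+.092*np.cos(l)+zo) for l in ls],[Y0]*8,1,p1,y1)
E
```

```text
5.2 [ 0.67095951 -0.10185614  0.26324109] 54.40305582964094 0.119814221723637 [1.69714623 1.5661565  0.91469069] 39.13003742694855
bar rel in lens frame [-0.01425667 -0.00110607  0.        ]
r 0.014254136583793807 lean 0.1555629412186017 zoff -0.012647960552110149
[[0.21,0.0,-0.0,4.0,1],[0.1,0.01,-0.0,3.9,1],[0.1,-0.0,-0.0,4.0,1],[0.1,0.0,-0.0,3.9,1],[0.1,0.01,-0.0,4.0,1],[0.09,0.0,-0.0,3.9,1],[0.1,0.0,-0.0,4.0,1],[0.1,0.01,-0.0,3.9,1]]
[[0.1,0.0,-0.0,4.0,1],[0.1,0.0,-0.0,4.0,1],[0.1,0.01,-0.0,3.9,1],[0.09,0.0,-0.0,4.0,1]]
end [ 0.6642 -0.0914  0.2632] 6.9
[[0.0,-0.51,0.1,-0.0,1],[0.0,-0.51,0.12,-0.0,1],[0.0,-0.5,0.15,-0.0,1],[0.0,-0.49,0.18,-0.0,1],[0.0,-0.48,0.21,-0.0,1],[0.0,-0.47,0.24,-0.0,1],[0.0,-0.45,0.26,-0.0,1],[0.0,-0.43,0.29,-0.0,1]]
end [ 0.6261 -0.096   0.2477] 6.9
```

{"fn": "drive_tool", "kwargs": {
  "series": [
    [0.2,0,0,4,1],
    [0.1,0,0,4,1],
    [0.1,0,0,4,1],
    [0.1,0,0,4,1],
    [0.1,0,0,4,1],
    [0.1,0,0,4,1],
    [0.1,0,0,4,1],
    [0.1,0,0,4,1]
  ]
}}

```text
t: 6.0
eef_pos: [0.6653, -0.0954, 0.2631]
tool_rot: [0.001, 0.557, 0.83, 0.001]
contact_force: [3.8, 1.9, -0.5]
gripper_width: 0.118
grasp_force: 39.2
```

{"fn": "drive_tool", "kwargs": {
  "series": [
    [0.1,0,0,4,1],
    [0.1,0,0,4,1],
    [0.1,0,0,4,1],
    [0.1,0,0,3.5,1],
    [0,0,0,0,1],
    [0,0,0,0,1]
  ]
}}

```text
t: 6.6
eef_pos: [0.6639, -0.0911, 0.2631]
tool_rot: [0.0, 0.662, 0.749, 0.001]
contact_force: [4.0, 2.4, 2.0]
gripper_width: 0.122
grasp_force: 39.2
```

{"fn": "drive_tool", "kwargs": {
  "series": [
    [0,-0.5,0.1,0,1],
    [0,-0.5,0.1,0,1],
    [0,-0.5,0.15,0,1],
    [0,-0.5,0.2,0,1],
    [0,-0.5,0.2,0,1],
    [0,-0.45,0.25,0,1],
    [0,-0.45,0.25,0,1],
    [0,-0.45,0.3,0,1]
  ]
}}

```text
t: 7.4
eef_pos: [0.6268, -0.0958, 0.2486]
tool_rot: [0.002, 0.663, 0.749, 0.002]
contact_force: [5.4, 3.7, 3.7]
gripper_width: 0.123
grasp_force: 39.5
```

{"fn": "drive_tool", "kwargs": {
  "series": [
    [0,0,0,0,1],
    [0,0,0,0,1],
    [0,0,0,0,1]
  ]
}}

```text
t: 7.7
eef_pos: [0.6256, -0.0961, 0.2479]
tool_rot: [0.0, 0.663, 0.749, 0.001]
contact_force: [1.9, 3.8, 6.8]
gripper_width: 0.121
grasp_force: 39.6
```

```bash
python3 - <<'E'
from plan import *
o,p,y,M=state(); print(o['t'],p,y,o['gripper_width'],o['contact_force'],o['grasp_force'],M.round(3).tolist())
m=np.load('mag.npy'); v=R.from_euler('z',-m[2]).apply([*(p[:2]-m[:2]),0]); print(v,'lean',np.arcsin(-v[0]/.092),'target .61 ->',-.092*np.sin(.61))
a=imaging.read_camera('side'); b=imaging.read_camera('top'); cv2.imwrite('pics/z3.png',np.hstack([crop(b,310,110,100,125,4),crop(a,380,165,100,125,4)])[:,:,::-1])
for c in('side','top'):
  for q in model([*m[:3],0,.61])[1:3]: print(c,proj(c,q).round(1).tolist())
E
```

```text
7.7 [ 0.62555776 -0.09608004  0.24788084] 6.952297665147674 0.12108977650408773 [1.88835136 3.81666612 6.77901544] 39.556079506874084 [[-0.121, 0.993, 0.001], [0.993, 0.121, 0.0], [0.0, 0.001, -1.0]]
[-5.31692368e-02 -5.96857225e-05  0.00000000e+00] lean 0.6161856048258064 target .61 -> -0.05270380632924428
side [[412.2, 223.4], [438.0, 267.1]]
side [[401.4, 215.8], [409.3, 229.6]]
top [[325.1, 157.0], [400.0, 149.9]]
top [[355.8, 165.1], [381.3, 162.7]]
```

View pics/z3.png

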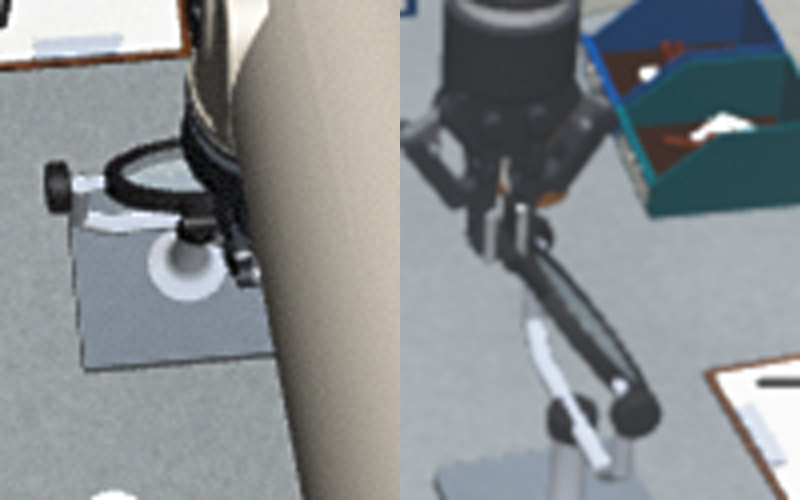

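The side crop has the near knob at (636,408), where the model puts it for swivel 0 and lean 0.61, so the lens is set. I'll open a little and lift off.

{"fn": "drive_tool", "kwargs": {
  "series": [
    [0,0,0,0,0.6],
    [0,0,0,0,0.55],
    [0,0,0,0,0.55],
    [0,0,-0.6,0,0.55],
    [0,0,-1.4,0,0.55],
    [0,0,-2,0,0.55],
    [0,0,-2,0,0.55],
    [0,0,-3,0,0]
  ]
}}

```text
t: 8.6
eef_pos: [0.6243, -0.0968, 0.3377]
tool_rot: [-0.001, 0.663, 0.748, -0.001]
contact_force: [-0.2, -0.1, 0.0]
gripper_width: 0.383
grasp_force: 0.0
```

```bash
python3 - <<'E'
from plan import *
o,p,y,M=state(); print(o['t'],p,y,o['gripper_width'])
# grip 80 mm from dish centre
hd=162.3; c=np.array([.5497,.2072]); g=c+.08*np.array([np.cos(np.radians(hd)),np.sin(np.radians(hd))]); print(g)
P,Y=go([*g,.16],hd-90,16,-.2,lin)
E
```

```text
8.6 [ 0.62428676 -0.09677699  0.33765421] 6.886801424659632 0.383449479996767
[0.47348708 0.23152264]
[[2.15,-0.69,1.11,-4.1,-0.2],[2.19,-0.53,1.11,-4.1,-0.2],[2.23,-0.38,1.11,-4.1,-0.2],[2.25,-0.22,1.11,-4.1,-0.2],[2.26,-0.05,1.11,-4.0,-0.2],[2.25,0.1,1.11,-4.1,-0.2],[2.24,0.27,1.11,-4.1,-0.2],[2.22,0.42,1.11,-4.1,-0.2]]
[[2.18,0.58,1.11,-4.1,-0.2],[2.14,0.74,1.11,-4.1,-0.2],[2.07,0.88,1.11,-4.1,-0.2],[2.01,1.04,1.11,-4.1,-0.2],[1.93,1.17,1.11,-4.0,-0.2],[1.84,1.31,1.11,-4.1,-0.2],[1.75,1.43,1.12,-4.1,-0.2],[1.64,1.56,1.11,-4.1,-0.2]]
end [0.4735 0.2316 0.16  ] 72.3
```

{"fn": "drive_tool", "kwargs": {
  "series": [
    [2.15,-0.7,0.5,-4.1,0],
    [2.2,-0.5,1.1,-4.1,-0.2],
    [2.2,-0.4,1.1,-4.1,-0.2],
    [2.25,-0.2,1.1,-4.1,-0.2],
    [2.25,0,1.1,-4.1,-0.2],
    [2.25,0.1,1.1,-4.1,-0.2],
    [2.25,0.3,1.1,-4.1,-0.2],
    [2.2,0.4,1.1,-4.1,-0.2]
  ]
}}

```text
t: 9.4
eef_pos: [0.5503, 0.0683, 0.2555]
tool_rot: [0.001, 0.424, 0.906, 0.0]
contact_force: [-0.1, -0.2, 0.3]
gripper_width: 0.6
grasp_force: 0.0
```

{"fn": "drive_tool", "kwargs": {
  "series": [
    [2.2,0.6,1.1,-4.1,-0.2],
    [2.15,0.75,1.1,-4.1,-0.2],
    [2.05,0.9,1.1,-4.1,-0.2],
    [2,1.05,1.1,-4.1,-0.2],
    [1.95,1.15,1.1,-4,-0.2],
    [1.85,1.3,1.1,-4.1,-0.2],
    [1.75,1.4,1.1,-4.1,-0.2],
    [1.65,1.55,1.1,-4,-0.2]
  ]
}}

```text
t: 10.2
eef_pos: [0.4734, 0.2332, 0.1659]
tool_rot: [-0.0, 0.151, 0.989, 0.0]
contact_force: [-0.5, 1.0, -0.4]
gripper_width: 0.604
grasp_force: 0.0
```

```bash
python3 - <<'E'
from plan import *
o,p,y,M=state(); print(o['t'],p,y,o['gripper_width'])
a=imaging.read_camera('side'); b=imaging.read_camera('top'); cv2.imwrite('pics/z4.png',np.hstack([crop(b,190,190,100,125,4),crop(a,300,165,100,125,4)])[:,:,::-1])
# model overlay points: dish centre rim, handle end from estimate
hd=np.radians(162.3); c=np.array([.5497,.2072]); u=np.array([np.cos(hd),np.sin(hd)])
for cam_ in('top','side'):
  print(cam_,'ball',proj(cam_,[*c,.024]),'handle .12',proj(cam_,[*(c+.12*u),.033]),'.05',proj(cam_,[*(c+.05*u),.033]))
# lens check from here
m=np.load('mag.npy')
for q in model([*m[:3],0,.61])[1:3]: print('side',proj('side',q).round(1).tolist(),'top',proj('top',q).round(1).tolist())
cv2.imwrite('pics/z4b.png',np.hstack([crop(b,310,110,100,125,4),crop(a,380,165,100,125,4)])[:,:,::-1])
E
```

```text
10.2 [0.47344651 0.23318125 0.16586416] 72.61835324326329 0.6042400082241177
top ball [[242.08610302 220.64931112]] handle .12 [[225.05248013 263.59800683]] .05 [[234.7787058 237.8926524]]
side ball [[353.80491396 229.21764612]] handle .12 [[313.62886059 222.92822747]] .05 [[336.95603189 225.15032267]]
side [[412.2, 223.4], [438.0, 267.1]] top [[325.1, 157.0], [400.0, 149.9]]
side [[401.4, 215.8], [409.3, 229.6]] top [[355.8, 165.1], [381.3, 162.7]]
```

View pics/z4.png

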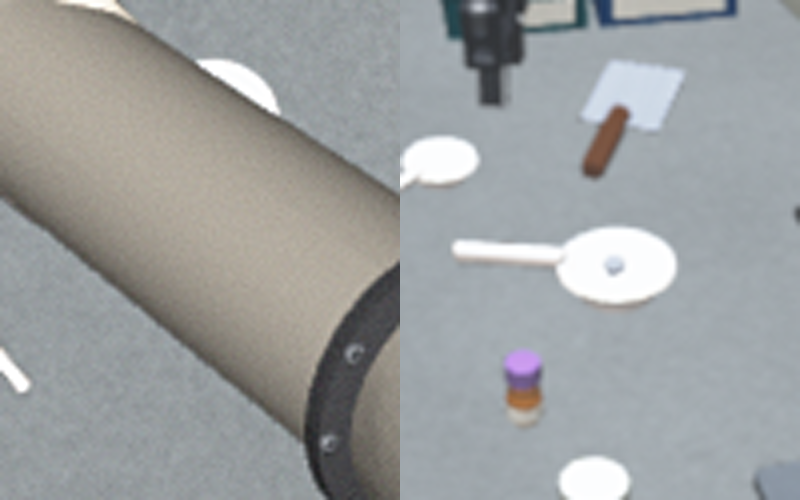

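View pics/z4b.png

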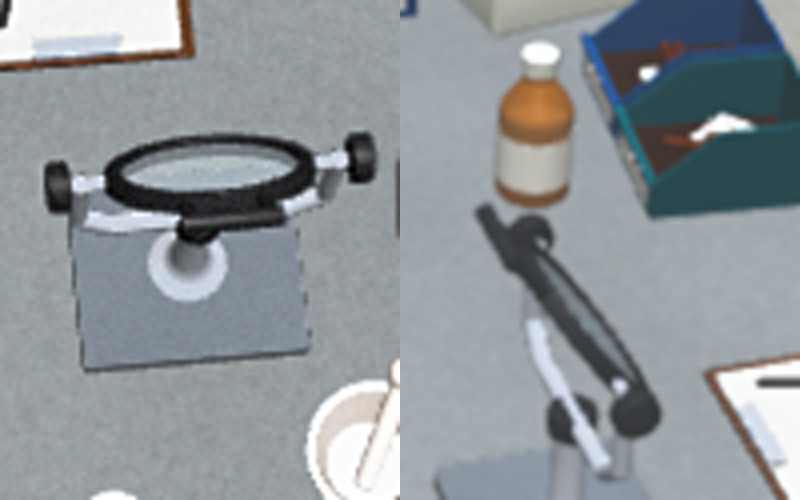

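The lens matches the model in both views, with knobs at (58,187) and (360,157) in the top crop. The side view puts the ball at (353.5,231) and the handle end at (314.5,227.5), so the handle direction I fitted is a few degrees off and needs refining.

```bash
python3 - <<'E'
from plan import *
def hf(c,f,cen,r0,r1):
    t=cv2.imread(f).min(2); ys,xs=np.nonzero(t>165); P=np.c_[xs,ys].astype(float)
    X=at_z(c,P,.031)[:,:2]; d=np.hypot(*(X-cen).T); k=(d>r0)&(d<r1); X=X[k]; 
    v=cv2.fitLine(X.astype(np.float32),cv2.DIST_HUBER,0,.001,.001).ravel(); 
    print(c,k.sum(),'dir',np.degrees(np.arctan2(v[1],v[0]))%180,'pt',v[2:],'dmax',d[k].max(), 'ang from cen',np.degrees(np.arctan2(v[3]-cen[1],v[2]-cen[0])))
b=cv2.imread('pics/side0.png')
cen_t=np.array([.5497,.2072])
for c in('top','side'):
    t=cv2.imread(f'pics/{c}0.png').min(2)
    px=proj(c,[*cen_t,.024])[0]; ys,xs=np.nonzero(t>165); X=at_z(c,np.c_[xs,ys].astype(float),.024)[:,:2]; k=np.hypot(*(X-cen_t).T)<.048
    cc=cv2.minEnclosingCircle(X[k].astype(np.float32)); print(c,'rim circle',cc, X[k].mean(0)); hf(c,f'pics/{c}0.png',np.array(cc[0]),.055,.13)
print('ball side',at_z('side',[[353.5,231]],.024))
E
```

```text
top rim circle ((0.5482001900672913, 0.20743370056152344), 0.04653778672218323) [0.5489777  0.20605972]
top 125 dir 165.05872 pt [0.46663985 0.22696033] dmax 0.11775600863492021 ang from cen 166.5360558177473
side rim circle ((0.5479504466056824, 0.20372894406318665), 0.047706976532936096) [0.54849957 0.20376827]
side 343 dir 105.69677 pt [0.47291726 0.17889424] dmax 0.12975643062510323 ang from cen -161.68633581689377
ball side [[0.54754741 0.19878838 0.024     ]]
```

```bash
python3 - <<'E'
from plan import *
cen=np.array([.549,.205])
for c in('top','side'):
    t=cv2.imread(f'pics/{c}0.png').min(2); ys,xs=np.nonzero(t>165); X=at_z(c,np.c_[xs,ys].astype(float),.03)[:,:2]; d=X-cen
    r=np.hypot(*d.T); a=np.degrees(np.arctan2(d[:,1],d[:,0])); k=(r>.058)&(r<.118)&(abs(a-165)<15)
    v=cv2.fitLine(X[k].astype(np.float32),cv2.DIST_HUBER,0,.001,.001).ravel(); ang=np.degrees(np.arctan2(v[1],v[0]))%180
    u=np.array([np.cos(np.radians(ang)),np.sin(np.radians(ang))]); print(c,k.sum(),ang,v[2:],'at x=.472: y=',v[3]+(.472-v[2])*np.tan(np.radians(ang)),'rmax',r[k].max())
o,p,y,M=state(); print(p,y)
E
```

```text
top 119 165.86653 [0.4639203  0.22780056] at x=.472: y= 0.22576606 rmax 0.11764187640679373
side 115 168.89069 [0.46700186 0.2226642 ] at x=.472: y= 0.22168277 rmax 0.1177861053318537
[0.47135205 0.23523485 0.16526576] 72.83421816547798
```

```bash
python3 - <<'E'
from plan import *
go([.4715,.2235,.03],77,8,-.1,lin)
E
```

```text
[[-0.05,-0.14,1.69,-0.5,-0.1],[-0.04,-0.14,1.69,-0.5,-0.1],[-0.04,-0.14,1.69,-0.6,-0.1],[-0.04,-0.14,1.69,-0.5,-0.1],[-0.04,-0.14,1.69,-0.5,-0.1],[-0.04,-0.14,1.69,-0.5,-0.1],[-0.04,-0.15,1.7,-0.5,-0.1],[-0.03,-0.14,1.69,-0.6,-0.1]]
end [0.4714 0.2235 0.03  ] 77.0
```

{"fn": "drive_tool", "kwargs": {
  "series": [
    [-0.05,-0.3,1,-1,-0.1],
    [-0.05,-0.3,1.5,-1,-0.1],
    [-0.05,-0.3,1.5,-1,-0.1],
    [-0.05,-0.2,1.5,-1.1,-0.1],
    [-0.1,0,1.5,0,-0.1],
    [0,0,1.5,0,-0.1],
    [0,0,1,0,-0.1],
    [0,0,0,0,-0.1]
  ]
}}

```text
t: 11.1
eef_pos: [0.4733, 0.2199, 0.0702]
tool_rot: [-0.001, 0.118, 0.993, -0.001]
contact_force: [-0.5, 0.3, 0.4]
gripper_width: 0.547
grasp_force: 0.0
```

```bash
python3 - <<'E'
from plan import *
o,p,y,M=state(); print(o['t'],p,y,o['gripper_width'])
a=imaging.read_camera('side'); cv2.imwrite('pics/z5.png',crop(a,290,185,100,75,8)[:,:,::-1])
E
```

```text
11.1 [0.4733078  0.21985086 0.07017546] 76.40335010214126 0.5467504792524363
```

View pics/z5.png

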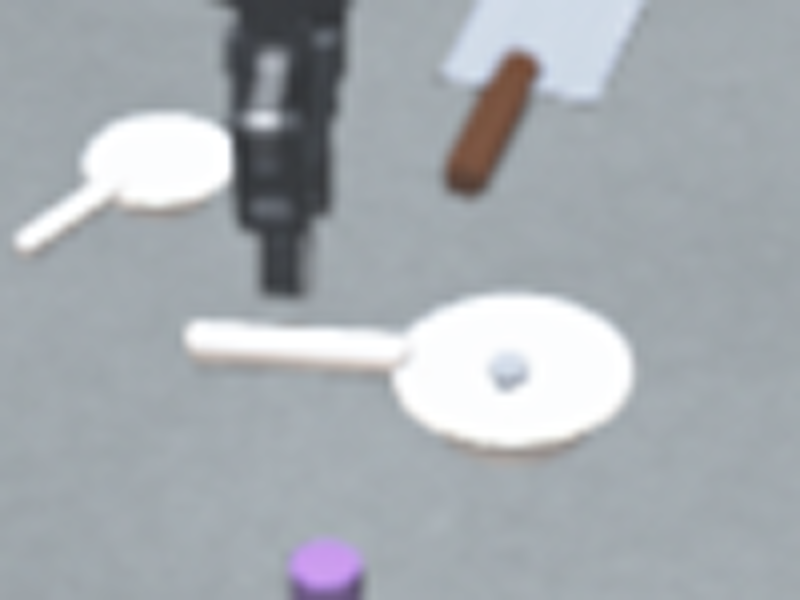

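```bash
python3 - <<'E'
from plan import *
f=lambda P:(proj('side',P)-[290,185]+.5)*8
print(f([[.4733,.2199,.031],[.4715,.2235,.031]]))
px=(np.array([[205,338],[280,343],[395,350],[508,369]])+.5)/8-.5+[290,185]
X=at_z('side',px[:3],.03); print(X, at_z('side',px[3:],.026)); d=X[2]-X[0]; print(np.degrees(np.arctan2(-d[1],-d[0])))
a=np.array([0.4733,.2199,.0702]); yy=np.radians(76.4); n=a+np.array([-np.cos(yy),-np.sin(yy),0])*.03; print('near finger',f(n))
E
```

```text
[[302.62659391 340.68813752]
 [296.62932995 335.31302003]]
[[0.43832685 0.22793036 0.03      ]
 [0.46521436 0.22074489 0.03      ]
 [0.50629115 0.21018356 0.03      ]] [[0.54612618 0.19785945 0.026     ]]
165.36571876370638
near finger [[289.25292071 302.849517  ]]
```

{"fn": "drive_tool", "kwargs": {
  "series": [
    [0.2,0.15,0.5,0.8,-0.1],
    [0,0,1,0,-0.1],
    [0,0,1,0,0],
    [0,0,1,0,0.1],
    [0,0,1,0,0.2],
    [0,0,1,0,0.3],
    [0,0,0.6,0,0.4],
    [0,0,0,0,0.4]
  ],
  "squeeze": 20
}}

```text
t: 11.95
eef_pos: [0.472, 0.2219, 0.0098]
tool_rot: [-0.001, 0.125, 0.992, -0.0]
contact_force: [-0.4, 0.6, 0.5]
gripper_width: 0.3
grasp_force: 0.0
```

```bash
python3 - <<'E'
from plan import *
o,p,y,M=state(); print(o['t'],p,y,o['gripper_width'],o['contact_force'])
a=imaging.read_camera('side'); cv2.imwrite('pics/z6.png',crop(a,290,185,100,75,8)[:,:,::-1])
E
```

```text
11.95 [0.47203627 0.22185638 0.00978891] 75.59616220483211 0.2997778309661988 [-0.4256063   0.56172244  0.45152799]
```

View pics/z6.png

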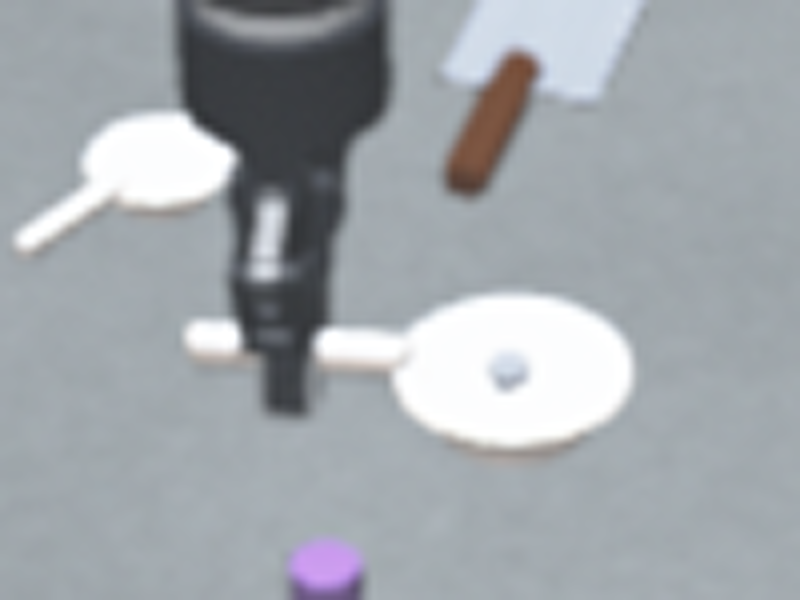

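The fingers straddle the handle at crop column 287 (the handle spans about 190–400), the dish hasn't moved and the ball is still central at (508,368). Now a slow close.

{"fn": "drive_tool", "kwargs": {
  "series": [
    [0,0,0,0,0.45],
    [0,0,0,0,0.5],
    [0,0,0,0,0.55],
    [0,0,0,0,0.6],
    [0,0,0,0,0.65],
    [0,0,0,0,0.7],
    [0,0,0,0,0.75],
    [0,0,0,0,0.8]
  ],
  "squeeze": 20
}}

```text
t: 12.8
eef_pos: [0.4727, 0.2222, 0.0109]
tool_rot: [0.0, 0.125, 0.992, 0.0]
contact_force: [-0.0, -0.2, 0.6]
gripper_width: 0.136
grasp_force: 20.3
```

{"fn": "drive_tool", "kwargs": {
  "series": [
    [0,0,0,0,0.9],
    [0,0,0,0,1],
    [0,0,0,0,1]
  ],
  "squeeze": 60
}}

```text
t: 13.1
eef_pos: [0.4727, 0.2222, 0.0109]
tool_rot: [0.0, 0.125, 0.992, 0.0]
contact_force: [0.1, -0.7, 0.5]
gripper_width: 0.124
grasp_force: 62.8
```

{"fn": "drive_tool", "kwargs": {
  "series": [
    [0,0,0,0,1],
    [0,0,0,0,1],
    [0,0,0,0,1]
  ],
  "squeeze": 110
}}

```text
t: 13.4
eef_pos: [0.4727, 0.2222, 0.0109]
tool_rot: [0.0, 0.125, 0.992, 0.0]
contact_force: [-0.6, 0.9, 3.0]
gripper_width: 0.111
grasp_force: 109.0
```

{"fn": "drive_tool", "kwargs": {
  "series": [
    [0,0,-0.1,0,1],
    [0,0,-0.3,0,1],
    [0,0,-0.5,0,1],
    [0,0,-0.5,0,1],
    [0,0,-0.3,0,1],
    [0,0,-0.1,0,1],
    [0,0,0,0,1]
  ]
}}

```text
t: 14.1
eef_pos: [0.4728, 0.2221, 0.029]
tool_rot: [0.0, 0.126, 0.992, 0.0]
contact_force: [0.5, 0.3, -0.8]
gripper_width: 0.109
grasp_force: 108.7
```

```bash
python3 - <<'E'
from plan import *
o,p,y,M=state(); print(o['t'],p,y,o['gripper_width'],o['contact_force'],o['torque'],o['grasp_force'],M.round(3).tolist())
a=imaging.read_camera('side'); cv2.imwrite('pics/z7.png',crop(a,290,175,100,75,8)[:,:,::-1])
E
```

```text
14.1 [0.47279617 0.22207583 0.0290317 ] 75.57644771138845 0.10942454239942004 [ 0.45558157  0.34572507 -0.76942303] [0.02138858 0.03237289 0.0026981 ] 108.68544816970825 [[-0.968, 0.249, 0.0], [0.249, 0.968, 0.0], [-0.0, 0.0, -1.0]]
```

View pics/z7.png

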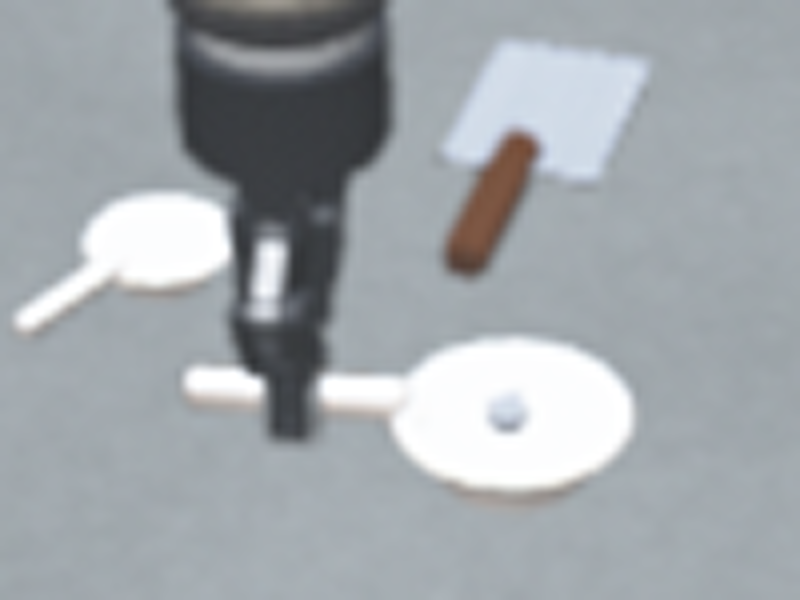

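I've used my 10 pictures. The last one shows the dish lifted and level, with the ball at (507,410) in the middle of the dish. Next come the carry moves.

```bash
python3 - <<'E'
from plan import *
o,p,y,M=state()
p1,y1=go([p[0],p[1],.0945],y,16,1)
L=np.array([.6783,-.0896,.185]); a=np.radians(6.93); u=np.array([np.cos(a),np.sin(a),0])
ball=L-.135*(np.cos(.61)*u+[0,0,np.sin(.61)]); print('ball',ball)
t=ball-.0775*u; t[2]=.0945
go(t,96.93,32,1,s,p1,y1)
E
```

```text
[[0.0,0.0,-0.07,-0.0,1],[0.0,0.0,-0.21,-0.0,1],[0.0,0.0,-0.33,-0.0,1],[0.0,0.0,-0.42,-0.0,1],[0.0,0.0,-0.49,-0.0,1],[0.0,0.0,-0.56,-0.0,1],[0.0,0.0,-0.59,-0.0,1],[0.0,0.0,-0.61,-0.0,1]]
[[0.0,0.0,-0.61,-0.0,1],[0.0,0.0,-0.6,-0.0,1],[0.0,0.0,-0.55,-0.0,1],[0.0,0.0,-0.5,-0.0,1],[0.0,0.0,-0.42,-0.0,1],[0.0,0.0,-0.32,-0.0,1],[0.0,0.0,-0.21,-0.0,1],[0.0,0.0,-0.07,-0.0,1]]
end [0.4727 0.222  0.0945] 75.6
ball [ 0.56845591 -0.10295096  0.10766289]
[[-0.03,-0.09,-0.0,-0.1,1],[-0.08,-0.27,-0.0,-0.1,1],[-0.14,-0.43,-0.0,-0.3,1],[-0.18,-0.58,-0.0,-0.4,1],[-0.22,-0.73,-0.0,-0.5,1],[-0.25,-0.86,-0.0,-0.6,1],[-0.27,-0.98,-0.0,-0.6,1],[-0.29,-1.08,-0.0,-0.7,1]]
[[-0.31,-1.19,-0.0,-0.8,1],[-0.3,-1.27,-0.0,-0.9,1],[-0.31,-1.35,-0.0,-0.8,1],[-0.29,-1.42,-0.0,-1.0,1],[-0.28,-1.46,-0.0,-0.9,1],[-0.27,-1.51,-0.0,-1.0,1],[-0.24,-1.54,-0.0,-1.0,1],[-0.22,-1.55,-0.0,-1.0,1]]
[[-0.19,-1.56,-0.0,-1.0,1],[-0.16,-1.54,-0.0,-1.0,1],[-0.13,-1.53,-0.0,-0.9,1],[-0.1,-1.49,-0.0,-1.0,1],[-0.08,-1.44,-0.0,-0.9,1],[-0.05,-1.39,-0.0,-0.9,1],[-0.03,-1.31,-0.0,-0.8,1],[-0.01,-1.22,-0.0,-0.8,1]]
[[0.01,-1.13,-0.0,-0.7,1],[0.02,-1.01,-0.0,-0.7,1],[0.02,-0.89,-0.0,-0.5,1],[0.03,-0.76,-0.0,-0.5,1],[0.03,-0.61,-0.0,-0.4,1],[0.03,-0.45,-0.0,-0.3,1],[0.01,-0.28,-0.0,-0.2,1],[0.01,-0.1,-0.0,-0.0,1]]
end [ 0.4915 -0.1123  0.0945] 96.9
```

{"fn": "drive_tool", "kwargs": {
  "series": [
    [0,0,-0.1,0,1],
    [0,0,-0.2,0,1],
    [0,0,-0.35,0,1],
    [0,0,-0.45,0,1],
    [0,0,-0.5,0,1],
    [0,0,-0.55,0,1],
    [0,0,-0.6,0,1],
    [0,0,-0.6,0,1]
  ]
}}

```text
t: 14.95
eef_pos: [0.4727, 0.2221, 0.0629]
tool_rot: [0.0, 0.126, 0.992, 0.0]
contact_force: [-0.1, -0.1, -1.0]
gripper_width: 0.112
grasp_force: 108.7
```

{"fn": "drive_tool", "kwargs": {
  "series": [
    [0,0,-0.6,0,1],
    [0,0,-0.6,0,1],
    [0,0,-0.55,0,1],
    [0,0,-0.5,0,1],
    [0,0,-0.4,0,1],
    [0,0,-0.3,0,1],
    [0,0,-0.2,0,1],
    [0,0,-0.1,0,1]
  ]
}}

```text
t: 15.75
eef_pos: [0.4727, 0.2221, 0.0949]
tool_rot: [0.0, 0.125, 0.992, 0.0]
contact_force: [1.4, 0.4, -1.9]
gripper_width: 0.11
grasp_force: 108.7
```

{"fn": "drive_tool", "kwargs": {
  "series": [
    [-0.03,-0.1,0,-0.1,1],
    [-0.08,-0.27,0,-0.1,1],
    [-0.14,-0.43,0,-0.3,1],
    [-0.18,-0.58,0,-0.4,1],
    [-0.22,-0.73,0,-0.5,1],
    [-0.25,-0.86,0,-0.6,1],
    [-0.27,-0.98,0,-0.6,1],
    [-0.29,-1.08,0,-0.7,1]
  ]
}}

```text
t: 16.55
eef_pos: [0.4756, 0.1687, 0.0948]
tool_rot: [0.0, 0.097, 0.995, -0.0]
contact_force: [-0.5, 0.4, -1.0]
gripper_width: 0.117
grasp_force: 108.6
```

{"fn": "drive_tool", "kwargs": {
  "series": [
    [-0.3,-1.19,0,-0.8,1],
    [-0.3,-1.27,0,-0.9,1],
    [-0.3,-1.35,0,-0.9,1],
    [-0.3,-1.42,0,-0.9,1],
    [-0.28,-1.46,0,-0.9,1],
    [-0.26,-1.5,0,-1,1],
    [-0.24,-1.54,0,-1,1],
    [-0.22,-1.55,0,-1,1]
  ]
}}

```text
t: 17.35
eef_pos: [0.4818, 0.0534, 0.0948]
tool_rot: [-0.0, 0.032, 0.999, -0.0]
contact_force: [-0.3, -0.5, -0.7]
gripper_width: 0.113
grasp_force: 108.6
```

{"fn": "drive_tool", "kwargs": {
  "series": [
    [-0.19,-1.55,0,-1,1],
    [-0.16,-1.54,0,-1,1],
    [-0.13,-1.53,0,-1,1],
    [-0.1,-1.49,0,-0.9,1],
    [-0.08,-1.44,0,-0.9,1],
    [-0.05,-1.39,0,-0.9,1],
    [-0.03,-1.31,0,-0.8,1],
    [-0.01,-1.22,0,-0.8,1]
  ]
}}

```text
t: 18.15
eef_pos: [0.488, -0.0615, 0.0948]
tool_rot: [-0.0, -0.031, 1.0, -0.0]
contact_force: [-0.4, 0.2, -2.4]
gripper_width: 0.11
grasp_force: 108.5
```

{"fn": "drive_tool", "kwargs": {
  "series": [
    [0,-1.13,0,-0.7,1],
    [0,-1.01,0,-0.7,1],
    [0,-0.89,0,-0.5,1],
    [0,-0.76,0,-0.5,1],
    [0.05,-0.6,0,-0.4,1],
    [0.05,-0.45,0,-0.3,1],
    [0.05,-0.28,0,-0.2,1],
    [0,-0.1,0,0,1]
  ]
}}

```text
t: 18.95
eef_pos: [0.4914, -0.1121, 0.0948]
tool_rot: [-0.0, -0.06, 0.998, 0.0]
contact_force: [-0.7, -0.4, -2.1]
gripper_width: 0.118
grasp_force: 108.5
```

{"fn": "drive_tool", "kwargs": {
  "series": [
    [0,0,0,0,1],
    [0,0,0,0,1],
    [0,0,0,0,1],
    [0,0,0,0,1],
    [0,0,0,0,1],
    [0,0,0,0,1]
  ]
}}

```text
t: 19.55
eef_pos: [0.4914, -0.112, 0.0948]
tool_rot: [-0.0, -0.06, 0.998, -0.0]
contact_force: [-0.2, -0.4, -1.6]
gripper_width: 0.113
grasp_force: 108.5
```

```bash
cat > chk.py <<'E'
from plan import *
o,p,y,M=state(); print(o['t'],p.round(4),round(y,1),o['grasp_force'],np.round(M[:,2],4))
a=np.radians(y-90); c=p+.0775*np.array([np.cos(a),np.sin(a),0])+[0,0,.0131]; print('expected ball',c.round(4))
L,Rl=model([.6783,-.0896,.121,0,.61])[3:]; print('in lens',(Rl.T@(c-L)).round(4))
for k in('side','top'):
    im=imaging.read_camera(k); e=proj(k,c)[0]; print(k,'expected',e.round(1))
    for n in('ball','dish'):
        for r in imaging.cut_out(n,k):
            if np.hypot(*(np.array(r['centre'])-e))<50:
                ys,xs=np.nonzero(r['mask']); print(n,round(r['conf'],2),np.round(r['centre'],1),len(xs),xs.min(),xs.max(),ys.min(),ys.max(),at_z(k,[r['centre']],c[2]).round(4)[0])
E
python3 chk.py
```

```text
19.55 [ 0.4914 -0.112   0.0948] 96.9 108.54315519332886 [-1.e-04 -0.e+00 -1.e+00]
expected ball [ 0.5683 -0.1027  0.1079]
in lens [-0.1349  0.0003  0.0002]
side expected [379.8 276.3]
dish 0.93 [375.4 278.1] 657 335 396 267 291 [ 0.5564 -0.1076  0.1079]
top expected [365.2 207.6]
dish 0.75 [353.6 212.3] 281 347 372 195 254 [ 0.556  -0.0746  0.1079]
```

```bash
cat > rim.py <<'E'
from plan import *
import sys
o,p,y,M=state(); a=np.radians(y-90); h=np.array([np.cos(a),np.sin(a),0]); c=p+.0775*h+[0,0,.0131]; print(o['t'],p.round(4),round(y,1))
im=imaging.read_camera('side'); e=proj('side',c)[0].round().astype(int); g=im.min(2)
x0,y0=e[0]-24,e[1]-14; print('origin',x0,y0)
for r in g[y0:y0+30,x0:x0+48]: print(' '.join('%3d'%v for v in r))
th=np.linspace(0,2*np.pi,60)
for t in(-.1,0,.1):
    sd=np.array([-h[1],h[0],0]); hh=h*np.cos(t)+np.array([0,0,np.sin(t)]); b=p+[0,0,.0151]; nn=np.cross(hh,sd)
    X=b+hh*.0775+nn*(.009)+.0435*(np.cos(th)[:,None]*hh+np.sin(th)[:,None]*sd); P=proj('side',X); print(t,'rim x',P[:,0].min().round(1),P[:,0].max().round(1),'y',P[:,1].min().round(1),P[:,1].max().round(1))
E
python3 rim.py
```

```text
19.85 [ 0.4914 -0.1121  0.0948] 96.9
origin 356 262
 66  71 120 159 169 167 166 165 166 166 167 167 167 166 164 163 164 165 167 169 169 167 166 166 167 167 166 165 166 167 165 164 165 165 164 164 165 165 165 165 165 164 163 163 163 164 165 165
 69  82 134 165 166 166 166 166 168 169 169 167 164 166 165 164 165 167 167 168 168 168 168 167 168 167 166 165 165 166 167 166 165 164 164 164 163 164 164 165 162 163 162 164 165 164 165 164
 75  88 140 166 166 165 166 167 168 168 169 167 165 165 164 165 165 166 165 165 165 167 168 167 166 166 164 163 163 164 165 167 167 165 164 165 166 166 165 164 163 163 163 165 165 167 166 166
 88  90 142 168 167 164 165 166 167 170 170 169 168 165 164 164 166 168 169 173 176 185 194 193 193 193 183 175 173 171 169 166 165 166 166 167 168 167 166 164 164 165 164 164 164 166 166 165
 97  92 142 168 167 166 166 167 168 167 169 169 168 169 169 173 195 213 224 238 244 246 247 247 247 247 245 243 238 231 217 187 173 168 167 167 168 167 168 166 165 166 167 166 164 165 165 167
121  94 140 166 166 166 167 167 167 166 167 168 171 194 215 232 247 250 252 254 254 254 
[... 4118 characters left out ...]
4 144 143 145 144
139 148 166 167 167 168 169 169 167 167 166 166 168 166 163 162 157 162 188 207 220 229 233 232 232 232 232 233 230 225 205 181 166 139 110 120 138 140 141 142 143 142 143 142 143 143 144 144
140 156 164 164 166 166 166 166 165 165 166 166 167 168 166 166 165 164 160 160 158 165 170 168 168 167 165 165 159 151 151 158 158 144 114 107 130 141 141 142 143 142 142 142 144 143 144 144
156 172 165 164 167 165 164 164 163 166 167 167 168 167 166 167 169 171 169 169 167 166 165 164 163 160 159 159 159 160 162 163 165 157 131 105 121 140 142 143 143 143 143 143 142 143 143 145
-0.1 rim x 362.5 397.8 y 264.1 287.0
0 rim x 362.2 397.8 y 261.5 284.9
0.1 rim x 361.8 397.5 y 258.8 283.0
```

Ball seen at (379.5,277.5) against (379.8,276.3) expected, central in the rim (columns 363–397). It's on the lens axis and level. I'll hold for the look, then do the quarter turn.

{"fn": "drive_tool", "kwargs": {
  "series": [
    [0,0,0,0,1],
    [0,0,0,0,1],
    [0,0,0,0,1],
    [0,0,0,0,1],
    [0,0,0,0,1],
    [0,0,0,0,1],
    [0,0,0,0,1],
    [0,0,0,0,1]
  ]
}}

```text
t: 20.7
eef_pos: [0.4914, -0.112, 0.0948]
tool_rot: [0.0, -0.06, 0.998, -0.0]
contact_force: [-0.4, -0.2, -1.4]
gripper_width: 0.111
grasp_force: 108.5
```

```bash
python3 - <<'E'
from plan import *
o,p,y,M=state(); print(o['t'],p,y)
f=lambda t:np.array([np.cos(np.radians(t-90)),np.sin(np.radians(t-90)),0])
c=p+.0775*f(y); ys=y+(6.93-y)*s(40)
rows([c-.0775*f(t) for t in ys],ys,1,p,y)
E
```

```text
20.7 [ 0.49143582 -0.11204088  0.09481031] 96.8833783570131
[[-0.0,0.02,-0.0,0.2,1],[-0.0,0.07,-0.0,0.5,1],[-0.0,0.11,-0.0,0.7,1],[-0.0,0.14,-0.0,1.1,1],[-0.0,0.18,-0.0,1.4,1],[-0.01,0.22,-0.0,1.6,1],[-0.0,0.25,-0.0,1.8,1],[-0.01,0.28,-0.0,2.1,1]]
[[-0.0,0.3,-0.0,2.2,1],[-0.01,0.33,-0.0,2.5,1],[-0.01,0.35,-0.0,2.6,1],[-0.01,0.38,-0.0,2.7,1],[-0.01,0.39,-0.0,2.9,1],[-0.01,0.41,-0.0,3.0,1],[-0.01,0.42,-0.0,3.2,1],[-0.01,0.43,-0.0,3.2,1]]
[[-0.01,0.44,-0.0,3.2,1],[-0.02,0.45,-0.0,3.4,1],[-0.01,0.45,-0.0,3.3,1],[-0.01,0.46,-0.0,3.4,1],[-0.02,0.46,-0.0,3.3,1],[-0.01,0.45,-0.0,3.4,1],[-0.01,0.45,-0.0,3.3,1],[-0.02,0.44,-0.0,3.3,1]]
[[-0.01,0.43,-0.0,3.2,1],[-0.01,0.42,-0.0,3.1,1],[-0.01,0.41,-0.0,3.0,1],[-0.01,0.39,-0.0,2.9,1],[-0.01,0.38,-0.0,2.8,1],[-0.01,0.35,-0.0,2.6,1],[-0.0,0.33,-0.0,2.4,1],[-0.01,0.31,-0.0,2.3,1]]
[[-0.0,0.27,-0.0,2.1,1],[-0.01,0.25,-0.0,1.8,1],[-0.0,0.22,-0.0,1.6,1],[-0.0,0.18,-0.0,1.3,1],[-0.0,0.15,-0.0,1.1,1],[-0.01,0.1,-0.0,0.8,1],[0.0,0.07,-0.0,0.5,1],[0.0,0.02,-0.0,0.2,1]]
end [ 0.559  -0.0259  0.0948] 6.9
```

{"fn": "drive_tool", "kwargs": {
  "series": [
    [0,0.02,0,0.2,1],
    [0,0.07,0,0.5,1],
    [0,0.11,0,0.8,1],
    [0,0.14,0,1.1,1],
    [0,0.18,0,1.4,1],
    [0,0.22,0,1.6,1],
    [0,0.25,0,1.8,1],
    [0,0.28,0,2,1]
  ]
}}

```text
t: 21.5
eef_pos: [0.4908, -0.0991, 0.0948]
tool_rot: [0.0, 0.023, 1.0, 0.0]
contact_force: [0.5, 0.7, -1.5]
gripper_width: 0.114
grasp_force: 108.7
```

{"fn": "drive_tool", "kwargs": {
  "series": [
    [-0.01,0.3,0,2.2,1],
    [-0.01,0.33,0,2.5,1],
    [-0.01,0.35,0,2.6,1],
    [-0.01,0.38,0,2.7,1],
    [-0.01,0.39,0,2.9,1],
    [-0.01,0.41,0,3,1],
    [-0.01,0.42,0,3.2,1],
    [-0.01,0.43,0,3.2,1]
  ]
}}

```text
t: 22.3
eef_pos: [0.4979, -0.0698, 0.0948]
tool_rot: [0.0, 0.216, 0.976, 0.0]
contact_force: [0.0, 0.2, -1.5]
gripper_width: 0.113
grasp_force: 108.6
```

{"fn": "drive_tool", "kwargs": {
  "series": [
    [-0.01,0.45,0,3.3,1],
    [-0.01,0.45,0,3.3,1],
    [-0.01,0.45,0,3.3,1],
    [-0.01,0.45,0,3.4,1],
    [-0.02,0.45,0,3.4,1],
    [-0.02,0.45,0,3.3,1],
    [-0.01,0.45,0,3.3,1],
    [-0.01,0.45,0,3.3,1]
  ]
}}

```text
t: 23.1
eef_pos: [0.52, -0.0417, 0.0948]
tool_rot: [0.0, 0.435, 0.9, 0.0]
contact_force: [-0.1, 0.6, -2.6]
gripper_width: 0.114
grasp_force: 108.6
```

{"fn": "drive_tool", "kwargs": {
  "series": [
    [-0.01,0.43,0,3.2,1],
    [-0.01,0.42,0,3.1,1],
    [-0.01,0.41,0,3,1],
    [-0.01,0.39,0,2.9,1],
    [-0.01,0.38,0,2.8,1],
    [-0.01,0.35,0,2.6,1],
    [-0.01,0.33,0,2.4,1],
    [-0.01,0.31,0,2.3,1]
  ]
}}

```text
t: 23.9
eef_pos: [0.5468, -0.0278, 0.0948]
tool_rot: [0.0, 0.601, 0.799, 0.0]
contact_force: [0.4, -0.4, -2.2]
gripper_width: 0.12
grasp_force: 108.6
```

{"fn": "drive_tool", "kwargs": {
  "series": [
    [0,0.27,0,2.1,1],
    [0,0.25,0,1.8,1],
    [0,0.22,0,1.6,1],
    [0,0.18,0,1.3,1],
    [0,0.15,0,1.1,1],
    [0,0.1,0,0.8,1],
    [0,0.07,0,0.5,1],
    [0,0.02,0,0.2,1]
  ]
}}

```text
t: 24.7
eef_pos: [0.5589, -0.0257, 0.0948]
tool_rot: [0.0, 0.664, 0.748, -0.0]
contact_force: [0.5, 0.4, -2.0]
gripper_width: 0.114
grasp_force: 108.6
```

{"fn": "drive_tool", "kwargs": {
  "series": [
    [0,0,0,0,1],
    [0,0,0,0,1],
    [0,0,0,0,1],
    [0,0,0,0,1],
    [0,0,0,0,1],
    [0,0,0,0,1],
    [0,0,0,0,1],
    [0,0,0,0,1]
  ]
}}

```text
t: 25.5
eef_pos: [0.5588, -0.0257, 0.0948]
tool_rot: [0.0, 0.663, 0.748, -0.0]
contact_force: [-1.0, -0.6, -2.4]
gripper_width: 0.113
grasp_force: 108.6
```

```bash
python3 rim.py; python3 - <<'E'
from plan import *
im=imaging.read_camera('side'); b=imaging.read_camera('top')
for k in ('side','top'):
  if k=='top': imaging.read_camera('top')
  for n in ('dish','lens','bar'):
    for r in imaging.cut_out(n,k): ys,xs=np.nonzero(r['mask']); print(k,n,round(r['conf'],2),np.round(r['centre']),xs.min(),xs.max(),ys.min(),ys.max())
E
```

```text
25.5 [ 0.5588 -0.0257  0.0948] 6.9
origin 356 262
164 164 165 166 167 167 166 164 144 106  98 121 127 122 178 246 254 254 254 242 188 166 165 166 167 167 165 165 165 166 165 164 164 164 164 164 164 164 164 165 165 164 163 163 162 164 165 165
164 163 163 165 166 167 166 167 162 151 134 129 125 116 149 226 254 254 254 252 223 172 165 167 167 167 165 164 165 166 166 166 165 163 163 163 163 164 164 164 162 161 162 164 164 163 164 164
165 166 166 165 164 166 166 167 169 169 158 144 143 146 150 192 247 254 254 254 239 182 166 166 166 165 165 163 164 165 165 167 166 164 164 164 165 165 164 164 162 163 163 163 166 166 166 165
168 168 168 168 166 164 164 166 168 168 166 161 164 165 160 172 230 254 254 254 243 195 169 168 168 167 165 165 164 165 166 166 166 166 166 168 168 167 165 164 163 164 164 163 164 164 165 165
167 168 169 168 166 165 166 166 167 167 169 171 169 167 164 163 192 234 244 241 227 215 213 213 214 213 205 195 184 174 168 165 164 165 166 168 167 166 167 166 165 166 167 164 164 165 165 166
166 168 167 166 165 165 167 167 166 166 167 168 170 171 181 198 204 204 209 206 221 240 24
[... 4581 characters left out ...]
 167 165 160 160 160 158 165 172 171 171 162 153 149 150 156 159 162 156 130 104 121 140 142 143 143 143 142 143 142 143 143 144
-0.1 rim x 362.1 397.6 y 262.8 288.7
0 rim x 362.1 397.7 y 261.5 284.9
0.1 rim x 362.0 397.7 y 260.1 280.8
side dish 0.88 [376. 278.] 363 396 255 292
side dish 0.82 [229. 218.] 208 246 200 245
side dish 0.69 [307. 204.] 295 318 199 213
side lens 0.75 [419. 389.] 408 429 368 405
side lens 0.53 [372. 278.] 363 396 255 292
side bar 0.65 [420. 242.] 399 440 216 262
top dish 0.94 [177. 266.] 165 195 253 285
top dish 0.72 [180. 363.] 154 244 343 391
top dish 0.41 [380. 151.] 361 403 143 166
top lens 0.9 [377. 152.] 361 391 144 166
top bar 0.85 [374. 149.] 360 392 143 166
```

```bash
python3 -c "
from station import hand_in
print(hand_in())"
```

```text
the job is handed in; nothing more can be done
None
```

The job is handed in. By my measurements, the magnifier is square with its foot and leant 35°. The dish is held level about 13.5 cm behind the glass, with the handle parallel to the lens and the ball in the middle. The hand-in gave no verdict, and I didn't separately check the other items on the bench.

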